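Draw the bench pin out to the gauge and hold it

TASK

Press the holder's spring pedal down to its stop so that it kicks the nose of the wooden bench pin out of the holder, then let the pedal spring back up. Take hold of the pin and slide it straight out along the holder until its nose end stands exactly above the upright blade of the steel gauge; more than half of the pin then overhangs, so finish still holding it with the fingers, level, in line and at rest, with its tail still lying between the holder's rails and only your fingers and the holder carrying it. Never let the pin tip, and leave the tools lying around where they are.

Things in the scene. Friction and masses are not known exactly. Their poses are not given: they have to be found in the camera images.
- holder: Fixed pin holder, sliding roughly to the robot's left: dark wooden bed 205 mm long, 70 wide, top 60 mm above the bench, on a 225x96x8 mm foot. Steel rails 10 mm wide (tops at 78 mm) leave a channel 48 mm wide, open at both ends. Two cheeks 154 to 190 mm behind the mouth, 80 mm over all, rise to 136 mm. Origin: on the bench under the mouth edge's middle; x = slide-out direction, z up.
- holder_mouth (a point): Middle of the mouth edge of the bed's top, 60 mm above the bench; axes as the holder's.
- pedal (a joint): Spring pedal, hinged across the holder 172 mm behind the mouth, 126 mm up. 0 rad = up (rest), 0.72 = down on its stop; springs back. The pad goes down about 50 mm, at 3 N rising to 9 N. As it does, a roller arm under the hinge pushes the pin's tail forward until the nose stands about 34 mm out of the mouth; the pin stays there.
- pedal_pad (a point): Middle of the top face of the pedal's steel pad, 44 mm (along the slide) x 48 mm, behind the holder, about 238 mm behind the mouth; height about 154 mm up, about 105 mm at the stop. Moves with the pedal.
- pin: Loose bench pin: light wooden board 180 mm long, 44 wide, 16 thick, 0.13 to 0.25 kg, with a slot 8 mm wide, 28 deep in the middle of its nose end. Lies in the channel, 2 mm play each side, top 2 mm below the rail tops; at the start the nose is about flush with the mouth. Origin: middle of its underside; x towards the nose, z up. Balance point about 92 mm behind the nose.
- pin_nose (a point): Middle of the lower edge of the pin's nose end (90 mm ahead of the pin's origin); axes as the pin's.
- gauge: Fixed steel straightedge across the pin's path, 105 to 135 mm in front of the mouth: foot 30x140x8 mm with an upright blade in its middle, 4 mm thick, 140 mm long, top edge 30 mm above the bench (30 mm under the pin). Origin: middle of its underside; x as the holder's, y along the blade.
- gauge_edge (a point): Middle of the top edge of the gauge's blade, 30 mm above the bench; axes as the gauge's.
- pliers: Bystander: pliers 49x141x11 mm lying beside the holder on the robot's side. Origin: middle of its underside.
- brush: Bystander: oval bench brush 30x86x22 mm lying beyond the holder. Origin: middle of its underside.
- loupe: Bystander: black loupe, 34 mm across and 34 mm tall, standing beyond the pin's path. Origin: middle of its underside.
- tweezers: Bystander: tweezers 12x124x10 mm lying on the robot's side of the pin's path. Origin: middle of its underside.
Things that resemble listed ones, but are neither listed nor needed, are in the scene too. There is more than one size of the gauge; the one meant has the size given above.

How it is judged:
By the outcome, as a careful person would: the job done as asked, in the order asked, and still so for the second after the job is handed in, while the arm keeps its last pose, push and grip.
It also fails if it takes over 45 s, if anything falls off the work surface, if the arm or the gripper's body presses on something with over 40 N, if the wrist force passes 120 N, or if a joint passes its speed limit or range.

ROBOT

A 6-joint arm with a two-finger parallel gripper is mounted at the origin on a cart in front of the work surface, level with it; the furniture and walls round the work are solid. World frame = base frame: x ahead of the robot, y to its left, z up, the work surface at z = 0. Lengths are in mm, angles in rad, forces in N, time in s.
With the tool pointing down it reaches from about 275 to 850 mm from the base axis. Payload 5.2 kg.
Tool frame: the origin (TCP) lies midway between the tips of the shut fingers; the grasp point (between the pads) lies 19 mm behind it; x points along the fingers, y is the direction in which the jaws open and shut, and the axes are right-handed (so a half turn about x gives the same grasp; the last joint's range is limited). The gripper opens to 85 mm and grips with 20 to 120 N. Pads are 22 mm wide; open, the fingers measure 114 mm over their backs; the gripper's body (76 mm by 85 mm) begins 54 mm behind the grasp point. The pads swing forward as they close: fully open they stand 13 mm farther back than shut.
Start: joints at [0.927, 0.259, 1.535, -0, 1.348, -0.203], TCP at [234.644, 497.44, 231.31] pointing down, gripper open.
Joint ranges: [-3.14, 3.14], [-0.91, 2.08], [0.19, 2.58], [-1.22, 4.36], [0.22, 2.71], [-3.12, 3.12]. Speed limits (rad/s): [2.57, 2.57, 3.14, 3.14, 3.14, 3.14].

INTERFACE

Orientations are given as [roll, pitch, yaw] about the fixed x, y, z axes, in that order (R = Rz(yaw) Ry(pitch) Rx(roll)).
In Python, from station import arm gives the robot as it stands.
- The arm moves only by the tool jog_arm, never from a script. Its argument "series" is text: rows parted by semicolons, each of 7 numbers parted by spaces: the shift along the tool's x, y, z in m, then the turn, a rotation vector about the tool's x, y, z in degrees, then the opening, from -1 (shut) to 1 (fully open). A call has 1 to 20 rows; each row is the pose to reach, as a shift and turn from the pose measured when the call began, along the tool's axes at that moment; what a row does not reach only later rows make up. A row lasts 1/12 s, in which the tool goes at most 41.7 mm and 7.16 degrees, less where a joint would pass 70% of its speed; a pose out of reach is approached as far as the arm can. A call with a gripper value outside its range is refused whole. The fingers move at their own pace and stop on an object; "newtons" is the grip in N (left out, the last holds). Time passes only in rows, so rows that repeat a pose let the fingers close. It gives the time, the measured TCP pose, the force and the opening at its end, in the units of the state.
- arm.read_state(): the state, without advancing time (a new reading comes with each control period).
- arm.get_image(name): name is "scene" or "top" or "wrist"; returns (picture, depth): 420x560x3 uint8, red, green, blue; 420x560 float32, mm along the optical axis (not along the pixel's ray), 0 where there is no reading.
- arm.get_calibration(name): a dict with "intrinsics" (3x3 intrinsics, pixels), "camera_from_world" (4x4, takes a point from world to camera coordinates). Camera axes: x right, y down, z forward; pixel columns grow to the right and rows downward; lengths in mm; the calibration is good to about 2 mm. A picture is of the moment at which its call begins: read the wrist's pose just before it. get_calibration takes no time and is no camera call; for the wrist camera it gives the pose at the moment of the call.
- arm.finish_job(): hands the job in, once; it reports no verdict.
The state is a dict: "t": time; "joint_positions": joint angles; "joint_velocities": joint speeds; "joint_torque": joint torques, N m; "tcp_pos": TCP position; "tool_rot": TCP orientation; "wrist_force": force on the tool from outside, world axes, zero at the start; "torque": the same for the moment, N m; "gripper_width": finger opening in mm.
Only numpy, scipy, OpenCV 4.12 (cv2) and the standard library are available. Lean on these libraries where they do the work, as an engineer would, in place of code of your own. Each camera call takes 0.05 s, during which the arm holds its last target.

## Working session

There is one attempt and no reset: what is moved stays moved. The work goes in short steps, Python scripts to look and compute and a tool call to move; the robot and the scene stay as the last step left them, time stands still between calls to the robot, and variables do not carry over. Pictures are saved under pics/ and viewed, and the job is handed in when it is done.

Besides the shell and the picture viewer there is one more tool, called after ">>>" in YAML: its name, and indented under it one key for each argument. jog_arm: Moves the arm, as the interface text tells. Its arguments: {"type":"object","properties":{"series":{"type":"string"},"newtons":{"type":"number"}},"required":["series"]}

```bash
mkdir -p pics; ls; python3 - <<'E'
from station import arm
import cv2,numpy as np
s=arm.read_state();print({k:np.round(v,3).tolist() for k,v in s.items()})
for n in ("scene","top","wrist"):
    c=arm.get_calibration(n)
    p,d=arm.get_image(n); cv2.imwrite(f"pics/{n}0.png",p[:,:,::-1]); np.save(f"{n}0_d.npy",d); np.save(f"{n}0_K.npy",c["intrinsics"]);np.save(f"{n}0_T.npy",c["camera_from_world"])
    print(n,np.round(c["intrinsics"],1).tolist(),np.round(c["camera_from_world"],3).tolist())
E
```

```text
pics
{'t': 0.0, 'joint_positions': [0.927, 0.259, 1.536, 0.0, 1.348, -0.203], 'joint_velocities': [-0.001, -0.0, 0.001, -0.001, 0.0, 0.001], 'joint_torque': [0.003, -44.602, -29.058, 0.0, 0.011, -0.0], 'tcp_pos': [234.303, 497.018, 230.474], 'tool_rot': [-1.786, 1.569, -2.227], 'wrist_force': [0.822, 0.58, 0.111], 'torque': [-0.029, 0.027, 0.007], 'gripper_width': 85.637}
scene [[520.8, 0.0, 282.6], [0.0, 520.8, 209.8], [0.0, 0.0, 1.0]] [[0.556, -0.831, 0.005, -282.094], [-0.624, -0.42, -0.659, 410.505], [0.55, 0.363, -0.752, 705.365], [0.0, 0.0, 0.0, 1.0]]
top [[528.8, 0.0, 275.0], [0.0, 528.8, 201.6], [0.0, 0.0, 1.0]] [[0.017, -1.0, 0.0, 0.099], [-0.995, -0.017, -0.097, 523.136], [0.097, 0.001, -0.995, 1127.613], [0.0, 0.0, 0.0, 1.0]]
wrist [[363.4, 0.0, 278.1], [0.0, 363.4, 209.0], [0.0, 0.0, 1.0]] [[0.427, 0.904, -0.003, -548.133], [0.86, -0.405, 0.309, -39.718], [0.278, -0.134, -0.951, 380.806], [0.0, 0.0, 0.0, 1.0]]
```

View pics/scene0.png

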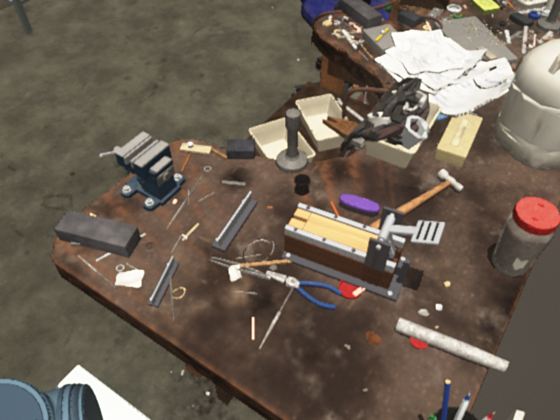

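View pics/top0.png

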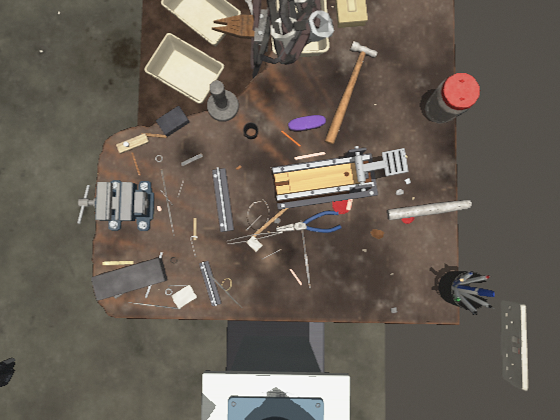

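View pics/wrist0.png

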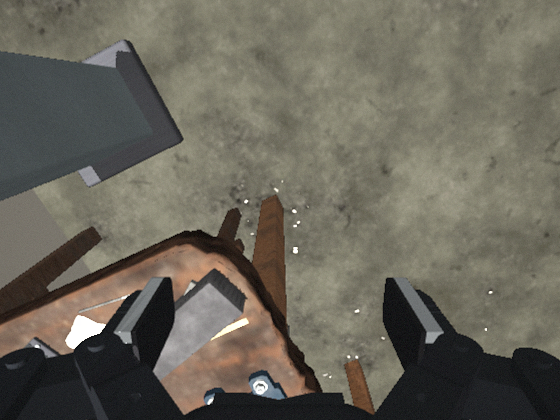

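The scene and top pictures show the holder with the light pin at top (322,180), and the pedal pad at (396,162). The gauge could be the straightedge at top (222,199) or the smaller one at (209,284). The dark block at (130,278) and the whitish cylinder at (430,210) are unrelated. I'll enlarge the area and measure it.

```bash
cat > h.py <<'E'
import numpy as np,cv2
def load(n):
    return cv2.imread(f"pics/{n}.png"),np.load(f"{n}_d.npy"),np.load(f"{n}_K.npy"),np.load(f"{n}_T.npy")
def snap(cam,name):
    from station import arm
    c=arm.get_calibration(cam);p,d=arm.get_image(cam)
    cv2.imwrite(f"pics/{name}.png",p[:,:,::-1]);np.save(f"{name}_d.npy",d);np.save(f"{name}_K.npy",c["intrinsics"]);np.save(f"{name}_T.npy",c["camera_from_world"])
def ray(K,T,u,v,z):
    R=T[:3,:3];o=-R.T@T[:3,3];d=R.T@np.linalg.inv(K)@np.array([u,v,1.]);return o+d*(z-o[2])/d[2]
def dep(K,T,d,u,v):
    Z=d[int(round(v)),int(round(u))];p=np.linalg.inv(K)@np.array([u,v,1.])*Z
    return T[:3,:3].T@(p-T[:3,3])
def proj(K,T,P):
    p=K@(T[:3,:3]@np.asarray(P,float)+T[:3,3]);return p[:2]/p[2]
def crop(name,x0,y0,x1,y1,s,out):
    im=cv2.imread(f"pics/{name}.png")[y0:y1,x0:x1];cv2.imwrite(f"pics/{out}.png",cv2.resize(im,None,fx=s,fy=s,interpolation=cv2.INTER_CUBIC))
E
python3 - <<'E'
from h import *
crop("top0",260,135,420,225,5,"c1")
crop("top0",190,155,250,315,3.7,"c2")
crop("scene0",200,180,460,310,3,"c3")
im,d,K,T=load("top0")
for u,v in [(322,180),(396,162),(222,199),(209,284),(360,165),(275,185),(250,240),(281,205)]: print(u,v,dep(K,T,d,u,v).round(1))
E
```

```text
322 180 [565.2 -88.9  76.1]
396 162 [ 591.3 -225.   158.6]
222 199 [526.6 124.2  27.7]
209 284 [342.7 147.9  22.2]
360 165 [ 588.4 -159.1  133.8]
275 185 [555.2   9.3  59.4]
250 240 [438.9  62.   14.3]
281 205 [517.1  -4.6  12.1]
```

View pics/c1.png

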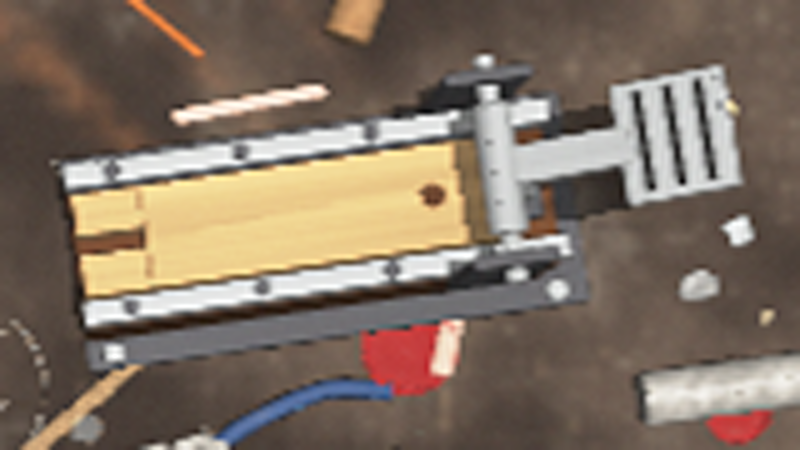

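View pics/c2.png

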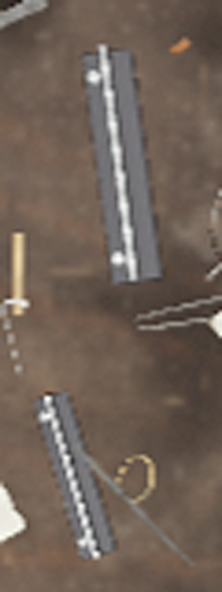

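View pics/c3.png

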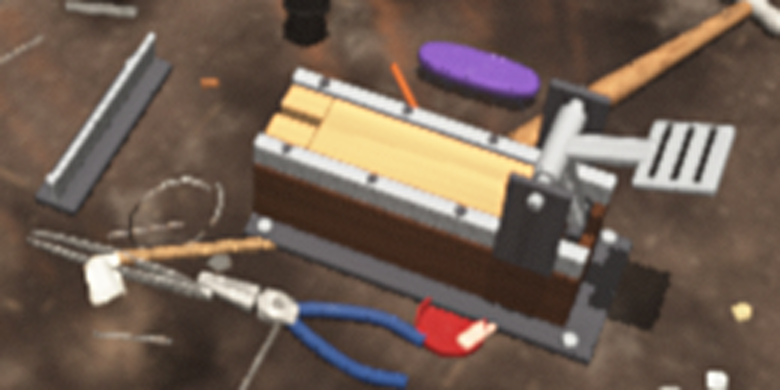

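The gauge meant is the long one at top (222,199). The one at (209,284) is shorter and lower, so it is the decoy. Next I'll measure the pin, rails, pad and blade.

```bash
python3 - <<'E'
from h import *
im,d,K,T=load("top0")
hsv=cv2.cvtColor(im,cv2.COLOR_BGR2HSV)
def cloud(mask,z):
    vs,us=np.nonzero(mask);return np.array([ray(K,T,u,v,z)[:2] for u,v in zip(us,vs)],np.float32),us,vs
m=np.zeros(im.shape[:2],bool)
y=((hsv[...,0]>10)&(hsv[...,0]<30)&(hsv[...,1]>70)&(hsv[...,2]>150)); m[165:200,268:362]=y[165:200,268:362]
n,l,st,_=cv2.connectedComponentsWithStats(m.astype(np.uint8));k=1+np.argmax(st[1:,4]);print(st[k])
P,us,vs=cloud(l==k,76);r=cv2.minAreaRect(P);print("pin rect",r);print(cv2.boxPoints(r).round(1).tolist())
# rails/pad by depth
H=np.zeros(im.shape[:2]);XY=np.zeros(im.shape[:2]+(3,))
for v in range(140,235):
    for u in range(205,420): XY[v,u]=dep(K,T,d,u,v)
Z=XY[...,2]
pad=(Z>145)&(Z<170)&(np.arange(560)[None]>380)
Q=XY[pad];print("pad",pad.sum(),Q.mean(0),cv2.minAreaRect(Q[:,:2].astype(np.float32)))
g=hsv[...,2]; 
rl=(Z>77)&(Z<90)&(hsv[...,1]<60)&(g>120);rl[:,345:]=0
n,l,st,_=cv2.connectedComponentsWithStats(rl.astype(np.uint8))
for k in range(1,n):
    if st[k,4]>40:
        P,_,_=cloud(l==k,78);print("rail",st[k],cv2.minAreaRect(P))
bl=(Z>18)&(Z<45)&(g>100);bl[:,:205]=0;bl[:,240:]=0;bl[:160]=0;bl[235:]=0
P,us,vs=cloud(bl,30);print("blade",bl.sum(),us.min(),us.max(),vs.min(),vs.max(),cv2.minAreaRect(P),P.mean(0),cv2.fitLine(P,cv2.DIST_HUBER,0,.01,.01).ravel())
E
```

```text
[ 274  165   80   29 1514]
pin rect ((568.303955078125, -71.1457748413086), (43.47264099121094, 162.4907989501953), 9.008975982666016)
[[534.0999755859375, 5.699999809265137], [559.5999755859375, -154.8000030517578], [602.5, -148.0], [577.0, 12.5]]
pad 571 [ 592.74474937 -221.96183578  154.20281529] ((592.8643188476562, -219.9803924560547), (48.23349380493164, 46.46442794799805), 9.008943557739258)
rail [308 160  26   8  91] ((600.2520751953125, -84.70600128173828), (9.580313682556152, 53.1043701171875), 9.180201530456543)
rail [283 164  24   7  85] ((591.6884155273438, -30.874332427978516), (9.50710391998291, 49.46188735961914), 8.632854461669922)
rail [276 187  62  13 213] ((536.9219970703125, -56.68072509765625), (9.48593521118164, 127.66857147216797), 9.13039493560791)
blade 148 216 226 167 230 ((527.906494140625, 125.65840148925781), (139.47357177734375, 5.164866924285889), 9.076187133789062) [527.3528  125.70922] [9.8704249e-01 1.6045929e-01 5.2720996e+02 1.2568879e+02]
```

```bash
cat >> h.py <<'E'
from scipy.spatial.transform import Rotation as Ro
YAW=np.radians(9.05)
def Rt(sign=1):
    y=sign*np.array([np.cos(YAW),np.sin(YAW),0]);x=np.array([0,0,-1.]);return np.column_stack([x,y,np.cross(x,y)])
def go(target,sign=1,n=1):
    from station import arm
    s=arm.read_state();R=Ro.from_euler('xyz',s["tool_rot"]).as_matrix()
    print("t",round(s["t"],2),"tcp",np.round(s["tcp_pos"],1),"F",np.round(s["wrist_force"],1),"w",round(s["gripper_width"],1),"q",np.round(s["joint_positions"],2))
    print("R",R.round(3).tolist())
    sh=R.T@(np.array(target)-s["tcp_pos"])/1000;rv=np.degrees(Ro.from_matrix(R.T@Rt(sign)).as_rotvec())
    print("shift m",sh.round(4),"turn deg",rv.round(2))
E
python3 - <<'E'
from h import *
go((592.8,-224,195),1);go((592.8,-224,195),-1)
im,d,K,T=load("scene0")
for (u,v) in [(155,150),(292,120),(130,230),(390,100)]: print(dep(K,T,d,u,v).round())
E
```

```text
t 0.15 tcp [234.4 497.1 230.6] F [ 0.8 -0.3  0.8] w 85.4 q [ 0.93  0.26  1.54 -0.    1.35 -0.2 ]
R [[-0.001, 0.427, 0.904], [-0.001, 0.904, -0.427], [-1.0, -0.001, -0.0]]
shift m [ 0.0362 -0.4992  0.6318] turn deg [5.57e+01 3.00e-02 8.00e-02]
t 0.15 tcp [234.4 497.1 230.6] F [ 0.8 -0.3  0.8] w 85.4 q [ 0.93  0.26  1.54 -0.    1.35 -0.2 ]
R [[-0.001, 0.427, 0.904], [-0.001, 0.904, -0.427], [-1.0, -0.001, -0.0]]
shift m [ 0.0362 -0.4992  0.6318] turn deg [-1.243e+02 -1.000e-01  3.000e-02]
[520. 309. 111.]
[727. 124. 131.]
[382. 263.  35.]
[948.   7.  93.]
```

>>> jog_arm:
  series: "0 -0.499 0.632 55.7 0 0 -1;0 -0.499 0.632 55.7 0 0 -1;0 -0.499 0.632 55.7 0 0 -1;0 -0.499 0.632 55.7 0 0 -1;0 -0.499 0.632 55.7 0 0 -1;0 -0.499 0.632 55.7 0 0 -1;0 -0.499 0.632 55.7 0 0 -1;0 -0.499 0.632 55.7 0 0 -1;0 -0.499 0.632 55.7 0 0 -1;0 -0.499 0.632 55.7 0 0 -1;0 -0.499 0.632 55.7 0 0 -1;0 -0.499 0.632 55.7 0 0 -1;0 -0.499 0.632 55.7 0 0 -1;0 -0.499 0.632 55.7 0 0 -1;0 -0.499 0.632 55.7 0 0 -1;0 -0.499 0.632 55.7 0 0 -1;0 -0.499 0.632 55.7 0 0 -1;0 -0.499 0.632 55.7 0 0 -1;0 -0.499 0.632 55.7 0 0 -1;0 -0.499 0.632 55.7 0 0 -1"
  newtons: 60

```text
t: 1.82
tcp_pos: [594.4, -229.5, 229.9]
tool_rot: [-0.395, 1.568, -1.811]
wrist_force: [-1.0, -0.9, -0.3]
gripper_width: -0.3
```

```bash
python3 - <<'E'
from h import *
snap("scene","s1");snap("wrist","w1")
go((592.8,-224,165))
a=load("s1")[0];crop("s1",280,60,520,320,2,"s1c")
E
```

```text
t 1.92 tcp [ 593.4 -227.   229.6] F [-0.1  1.  -0.8] w 0.2 q [-0.54  0.41  1.32 -0.    1.41 -0.69]
R [[-0.002, 0.988, 0.154], [-0.001, 0.154, -0.988], [-1.0, -0.002, 0.001]]
shift m [ 0.0646 -0.     -0.0031] turn deg [-0.21  0.03  0.13]
```

View pics/s1c.png

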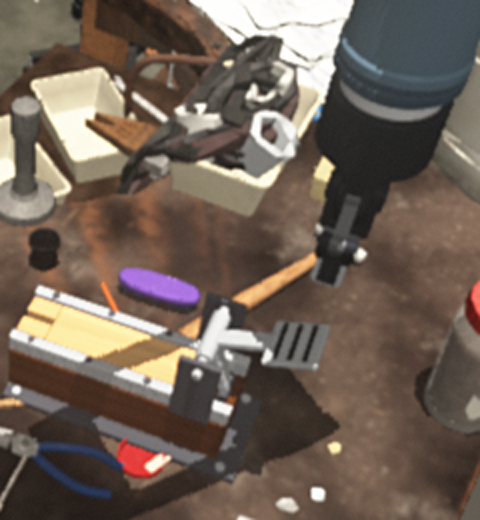

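View pics/w1.png

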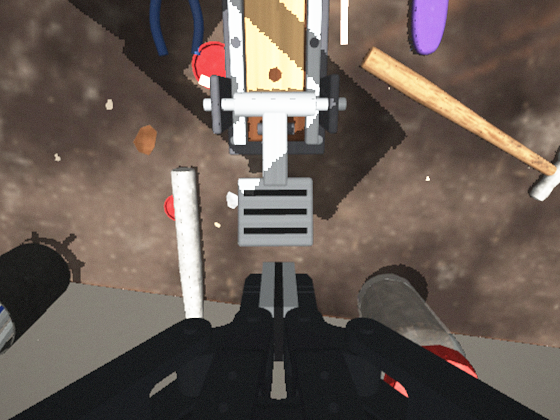

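The wrist view shows the pad at about (276,212), centred left-right with the shut fingers at (280,270). The pedal and cheeks are ahead of it.

```bash
python3 - <<'E'
from h import *
im,d,K,T=load("w1")
for u,v in [(276,202),(276,221),(243,183),(308,183),(243,241),(308,241)]: print(dep(K,T,d,u,v).round(1))
print(dep(K,T,d,275,25).round(1))
E
```

```text
[ 590.6 -219.1  150.2]
[ 592.4 -230.1  154.9]
[ 568.1 -210.6  147.6]
[ 608.9 -204.4  147.2]
[ 573.6 -244.5  160.5]
[ 614.2 -238.5  159.8]
[ 572.3 -107.5   76.4]
```

>>> jog_arm:
  series: "0.03 -0.001 -0.003 0 0 0 -1;0.06 -0.001 -0.003 0 0 0 -1;0.066 -0.001 -0.003 0 0 0 -1;0.072 -0.001 -0.003 0 0 0 -1;0.078 -0.001 -0.003 0 0 0 -1;0.084 -0.001 -0.003 0 0 0 -1;0.09 -0.001 -0.003 0 0 0 -1;0.096 -0.001 -0.003 0 0 0 -1;0.1 -0.001 -0.003 0 0 0 -1;0.1 -0.001 -0.003 0 0 0 -1;0.1 -0.001 -0.003 0 0 0 -1"

```text
t: 2.83
tcp_pos: [593.2, -225.4, 131.5]
tool_rot: [0.286, 1.567, -1.13]
wrist_force: [1.3, -2.9, 3.7]
gripper_width: -0.1
```

>>> jog_arm:
  series: "0.005 0 0 0 0 0 -1;0.01 0 0 0 0 0 -1;0.014 0 0 0 0 0 -1;0.018 0 0 0 0 0 -1;0.02 0 0 0 0 0 -1;0.022 0 0 0 0 0 -1;0.022 0 0 0 0 0 -1;0.022 0 0 0 0 0 -1"

```text
t: 3.5
tcp_pos: [593.6, -224.6, 111.2]
tool_rot: [0.649, 1.566, -0.767]
wrist_force: [-2.2, 3.1, 8.6]
gripper_width: 0.0
```

```bash
python3 - <<'E'
from h import *
snap("scene","s2")
go((592.8,-224,100))
crop("s2",280,60,520,320,2,"s2c")
E
```

```text
t 3.55 tcp [ 593.7 -224.6  111.3] F [-1.9  1.8  9.7] w 0.3 q [-0.54  0.5   1.48 -0.    1.16 -0.69]
R [[0.003, 0.988, 0.154], [-0.003, 0.154, -0.988], [-1.0, 0.003, 0.004]]
shift m [ 0.0113 -0.0008 -0.0008] turn deg [-0.19  0.2  -0.15]
```

View pics/s2c.png

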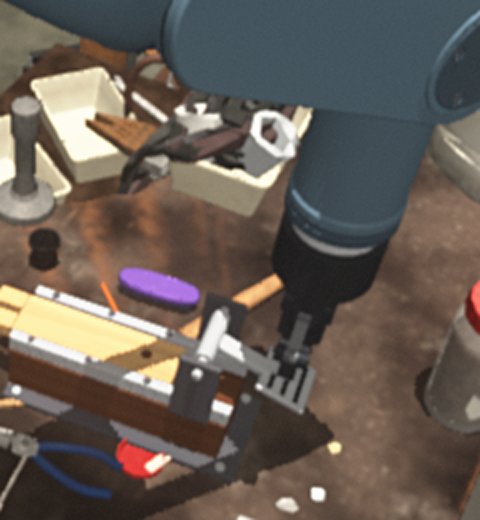

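The pedal is most of the way down and the pin nose is out at about (0,310) in the crop. I'll press on in small steps until I reach the stop.

>>> jog_arm:
  series: "0.002 0 0 0 0 0 -1;0.004 0 0 0 0 0 -1;0.005 0 0 0 0 0 -1;0.005 0 0 0 0 0 -1"

```text
t: 3.88
tcp_pos: [593.8, -223.9, 108.0]
tool_rot: [0.829, 1.566, -0.586]
wrist_force: [-3.2, 1.0, 10.0]
gripper_width: -0.2
```

>>> jog_arm:
  series: "0.002 0 0 0 0 0 -1;0.004 0 0 0 0 0 -1;0.005 0 0 0 0 0 -1;0.005 0 0 0 0 0 -1"

```text
t: 4.22
tcp_pos: [594.1, -223.8, 107.0]
tool_rot: [0.84, 1.564, -0.576]
wrist_force: [-7.4, 1.9, 20.6]
gripper_width: -0.3
```

Force jumped from 10 to 21 N over 1 mm of travel, so the pedal is on its stop. Releasing now.

>>> jog_arm:
  series: "-0.005 0 0 0 0 0 -1;-0.01 0 0 0 0 0 -1;-0.02 0 0 0 0 0 -1;-0.03 0 0 0 0 0 -1;-0.04 0 0 0 0 0 -1;-0.055 0 0 0 0 0 -1;-0.08 0 0 0 0 0 -1;-0.11 0 0 0 0 0 -1;-0.11 0 0 0 0 0 0.3;-0.11 0 0 0 0 0 0.3"

```text
t: 5.05
tcp_pos: [594.3, -223.1, 219.1]
tool_rot: [0.931, 1.561, -0.484]
wrist_force: [-0.1, 0.2, -1.1]
gripper_width: 23.3
```

```bash
python3 - <<'E'
from h import *
snap("top","t3");snap("scene","s3");snap("wrist","w3")
go((555.5,9.1,230))
crop("t3",200,135,420,240,3.6,"t3c")
E
```

```text
t 5.2 tcp [ 592.6 -222.5  215.5] F [-0.2  0.4 -1. ] w 45.8 q [-0.54  0.42  1.35  0.    1.37 -0.69]
R [[0.003, 0.988, 0.155], [-0.002, 0.155, -0.988], [-1.0, 0.003, 0.002]]
shift m [-0.015  -0.0008 -0.2346] turn deg [-0.14  0.14 -0.17]
```

View pics/t3c.png

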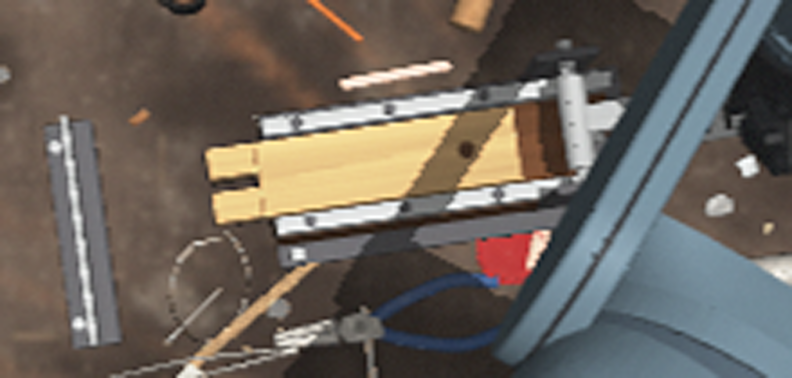

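View pics/w3.png

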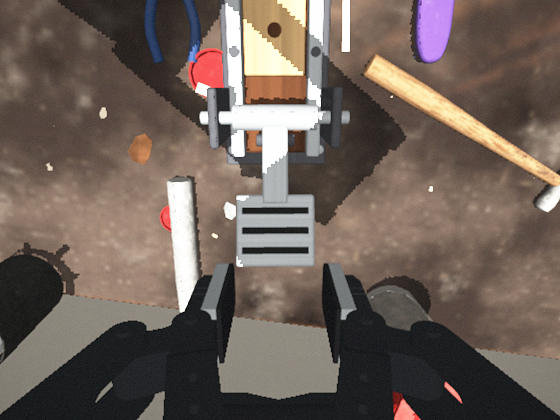

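The pin nose now stands out of the mouth, with its end edge at crop (205–213, 150–222), and the pedal is back up. Next I'll measure the nose and blade in the top view.

```bash
cat >> h.py <<'E'
def pinrect(name,u0,u1,v0=160,v1=205):
    im,d,K,T=load(name);hsv=cv2.cvtColor(im,cv2.COLOR_BGR2HSV)
    y=((hsv[...,0]>10)&(hsv[...,0]<30)&(hsv[...,1]>70)&(hsv[...,2]>140));m=np.zeros(y.shape,np.uint8);m[v0:v1,u0:u1]=y[v0:v1,u0:u1]
    n,l,st,_=cv2.connectedComponentsWithStats(m);k=1+np.argmax(st[1:,4]);vs,us=np.nonzero(l==k)
    P=np.array([ray(K,T,u,v,76)[:2] for u,v in zip(us,vs)],np.float32);r=cv2.minAreaRect(P);return st[k],r,cv2.boxPoints(r)
E
python3 - <<'E'
from h import *
s=np.array([-np.sin(YAW),np.cos(YAW)])
st,r,b=pinrect("t3",250,350);print(st,r,b.round(1).tolist())
o=b[np.argsort(b@s)[2:]].mean(0);print("nose",o,"gap to blade",(np.array([527.21,125.69])-o)@s, "angle",r[2])
w=np.array([np.cos(YAW),np.sin(YAW)]);print("lateral nose",o@w,"pin",np.array(r[0])@w, "start nose lateral",np.array([555.5,9.1])@w)
E
```

```text
[ 257  167   70   30 1241] ((561.124755859375, -27.672531127929688), (43.514766693115234, 147.0579376220703), 9.170700073242188) [[527.9000244140625, 41.400001525878906], [551.4000244140625, -103.69999694824219], [594.2999877929688, -96.80000305175781], [570.9000244140625, 48.400001525878906]]
nose [549.406    44.91658] gap to blade 83.25925799537703 angle 9.170700073242188
lateral nose 549.6319106067376 pin 549.7867786354439 start nose lateral 550.0162268779477
```

```bash
python3 - <<'E'
from h import *
go((551.6,30.1,215))
E
```

```text
t 5.2 tcp [ 592.6 -222.5  215.5] F [-0.2  0.4 -1. ] w 45.8 q [-0.54  0.42  1.35  0.    1.37 -0.69]
R [[0.003, 0.988, 0.155], [-0.002, 0.155, -0.988], [-1.0, 0.003, 0.002]]
shift m [-1.00e-04 -1.40e-03 -2.56e-01] turn deg [-0.14  0.14 -0.17]
```

>>> jog_arm:
  series: "0 -0.001 -0.256 -0.1 0.1 -0.2 0.5;0 -0.001 -0.256 -0.1 0.1 -0.2 0.5;0 -0.001 -0.256 -0.1 0.1 -0.2 0.5;0 -0.001 -0.256 -0.1 0.1 -0.2 0.5;0 -0.001 -0.256 -0.1 0.1 -0.2 0.5;0 -0.001 -0.256 -0.1 0.1 -0.2 0.5;0 -0.001 -0.256 -0.1 0.1 -0.2 0.5;0 -0.001 -0.256 -0.1 0.1 -0.2 0.5;0 -0.001 -0.256 -0.1 0.1 -0.2 0.5;0 -0.001 -0.256 -0.1 0.1 -0.2 0.5"

```text
t: 6.03
tcp_pos: [552.1, 29.0, 214.2]
tool_rot: [-1.03, 1.569, -2.444]
wrist_force: [0.3, -0.8, -1.1]
gripper_width: 63.9
```

```bash
python3 - <<'E'
from h import *
snap("wrist","w4");snap("scene","s4")
go((551.6,30.1,46))
E
```

```text
t 6.13 tcp [552.2  28.6 214.4] F [ 1.1  0.1 -0.7] w 64.1 q [-0.15  0.28  1.55 -0.    1.31 -0.3 ]
R [[-0.001, 0.988, 0.155], [-0.001, 0.155, -0.988], [-1.0, -0.001, 0.001]]
shift m [ 0.1684 -0.0002 -0.0017] turn deg [-0.15  0.05  0.07]
```

View pics/w4.png

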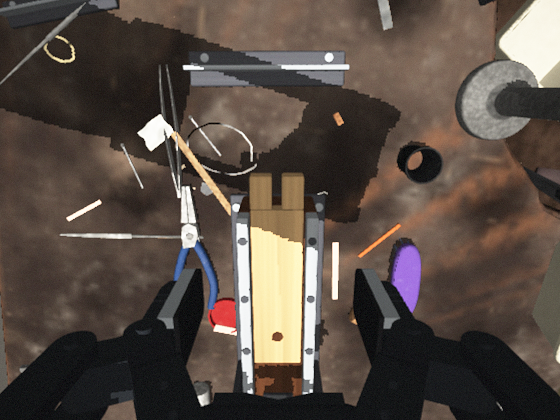

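View pics/s4.png

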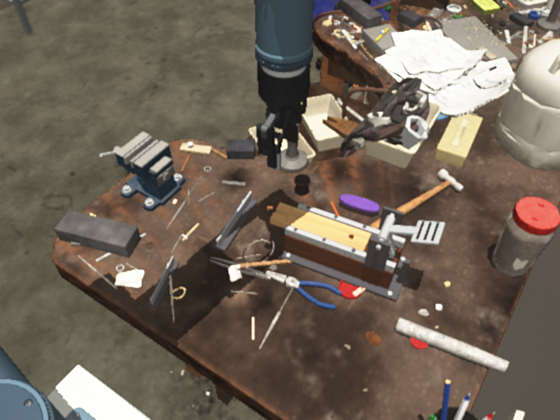

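The wrist view shows the pin nose at (250–303, 174), the mouth at row ~197 and the blade at row 67. I'll compute these as a cross-check.

```bash
python3 - <<'E'
from h import *
s=np.array([-np.sin(YAW),np.cos(YAW)]);w=np.array([np.cos(YAW),np.sin(YAW)])
im,d,K,T=load("w4")
g=cv2.cvtColor(im,cv2.COLOR_BGR2GRAY)
print(g[165:182,260],g[165:182,292]);print(g[55:80,220]);print(g[55:80,300]);print(g[180,240:312])
for u,v,z in [(250,173.5,76),(303,173.5,76),(249,195,76),(304,195,76),(220,67,30),(300,67,30)]:
    p=ray(K,T,u,v,z);print(p.round(1),"s",p[:2]@s,"w",p[:2]@w)
print("tcp",np.array([552.2,28.6])@s,np.array([552.2,28.6])@w)
E
```

```text
[ 31  38  37  34  40  39  37  51  80  92  92 106 122 129 129 126 131] [ 30  32  32  29  33  32  32  51  83  94  94 101 120 126 127 126 125]
[ 51  52  56  50  55  55  56  53  52  64 109 136 130 120  93  70  56  97
 133 126 127 128 129 133 138]
[130 128 130 132 132 131 132 132 128 148 233 249 247 247 197  74 113 137
 113  70  50  58  56  60  53]
[ 28  27  34  28  30  32  36  34  40  79 116 124 121 128 131 127 126 124
 126 122 126 130 135 133 131 130 130 127 127 129 125  95  35  36  33  33
  37  36  36  31  30  59 111 114 122 126 129 131 132 125 125 125 126 130
 133 132 131 129 129 128 129 130 130 117  65  28  26  31  28  24  33  28]
[526.6  42.   76. ] s -41.366710667523314 w 526.6585436398008
[567.8  48.5  76. ] s -41.40844923596955 w 568.3662410704736
[528.1  24.4  76. ] s -58.950443739327646 w 525.4034904747052
[571.7  31.3  76. ] s -58.98663231838716 w 569.5131731459799
[487.6 117.6  30. ] s 39.46062295427106 w 500.0629831813707
[553.9 128.1  30. ] s 39.339737704674306 w 567.1243208583234
tcp -58.61505977848108 549.8245854517286
```

>>> jog_arm:
  series: "0.03 -0.001 0 -0.1 0 0 0.5;0.065 -0.001 0 -0.1 0 0 0.5;0.1 -0.001 0 -0.1 0 0 0.5;0.125 -0.001 0 -0.1 0 0 0.5;0.14 -0.001 0 -0.1 0 0 0.5;0.155 -0.001 0 -0.1 0 0 0.5;0.165 -0.001 0 -0.1 0 0 0.5;0.168 -0.001 0 -0.1 0 0 0.5;0.168 -0.001 0 -0.1 0 0 0.5;0.168 -0.001 0 -0.1 0 0 0.5"

```text
t: 6.97
tcp_pos: [551.7, 27.7, 47.0]
tool_rot: [-0.269, 1.57, -1.684]
wrist_force: [0.2, -0.1, 1.2]
gripper_width: 63.9
```

```bash
python3 - <<'E'
from h import *
snap("wrist","w5");snap("scene","s5")
go((551.6,30.1,46))
crop("s5",190,150,450,320,3,"s5c")
E
```

```text
t 7.07 tcp [552.   28.   47.5] F [ 0.4 -0.7  0.5] w 63.9 q [-0.15  0.45  1.75 -0.    0.94 -0.31]
R [[0.001, 0.988, 0.156], [-0.001, 0.156, -0.988], [-1.0, 0.001, 0.001]]
shift m [ 0.0015 -0.0001 -0.0022] turn deg [-0.07  0.08 -0.05]
```

View pics/w5.png

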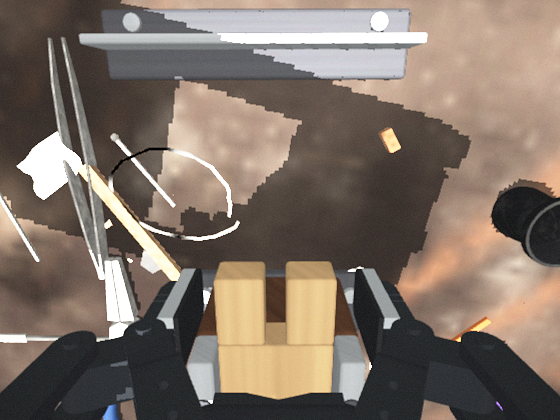

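View pics/s5c.png

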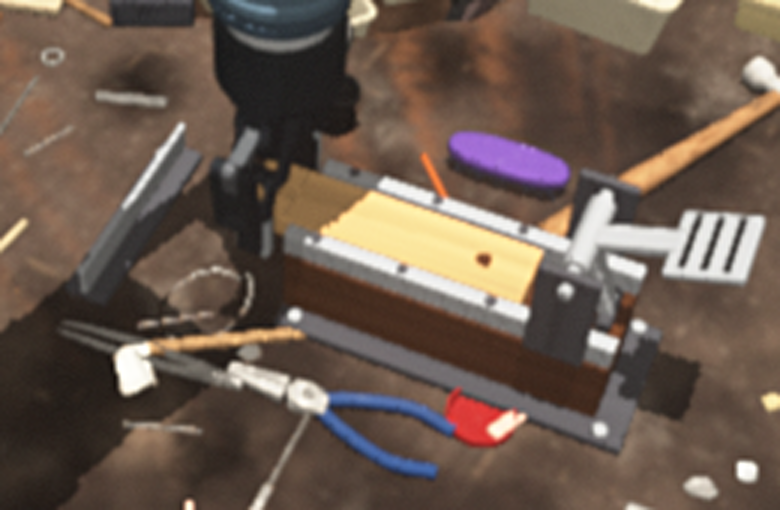

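The wrist view shows the pin prongs (215–335 at row 262) centred between the open pads (~200 and ~358). Closing.

>>> jog_arm:
  series: "0 0 0 0 0 0 0.2;0 0 0 0 0 0 0.1;0 0 0 0 0 0 0.05;0 0 0 0 0 0 0;0 0 0 0 0 0 -0.05;0 0 0 0 0 0 -0.1;0 0 0 0 0 0 -0.4;0 0 0 0 0 0 -0.4;0 0 0 0 0 0 -0.4"
  newtons: 50

```text
t: 7.82
tcp_pos: [552.3, 28.0, 48.4]
tool_rot: [0.758, 1.568, -0.656]
wrist_force: [-1.3, -0.3, 5.4]
gripper_width: 43.0
```

```bash
python3 - <<'E'
from h import *
snap("wrist","w6");snap("top","t6")
go((551.6,30.1,46))
crop("t6",200,135,420,240,3.6,"t6c")
E
```

```text
t 7.92 tcp [552.3  27.9  48.4] F [-1.1 -0.2  5.6] w 43.4 q [-0.15  0.45  1.75 -0.    0.94 -0.31]
R [[0.002, 0.988, 0.156], [-0.002, 0.156, -0.988], [-1.0, 0.002, 0.002]]
shift m [ 0.0024 -0.0004 -0.0022] turn deg [-0.06  0.11 -0.1 ]
```

View pics/w6.png

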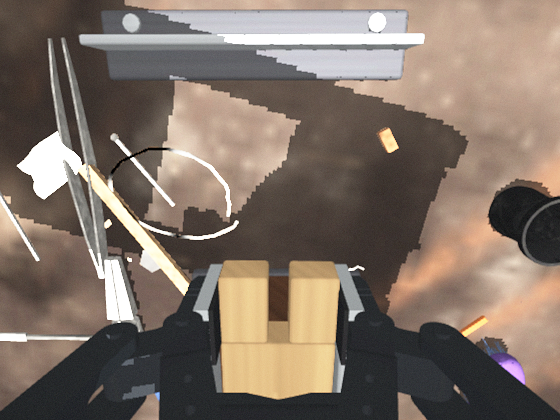

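View pics/t6c.png

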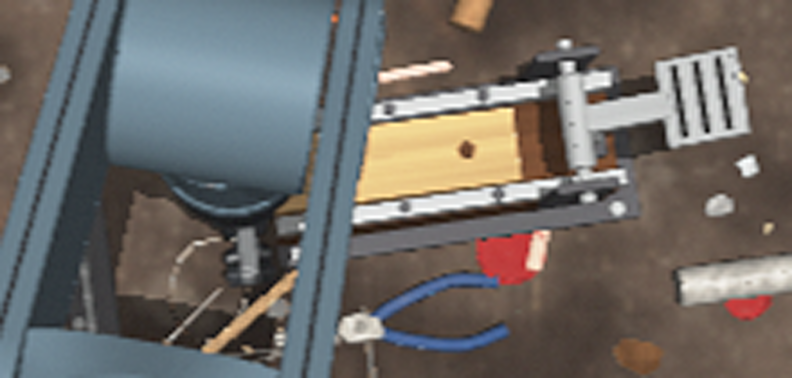

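The pin is held at 43 mm width, with its prongs at (220–338, row 262) between the pads. It still lies level in the channel. Measuring the nose-to-blade gap in this view before pulling.

```bash
python3 - <<'E'
from h import *
s=np.array([-np.sin(YAW),np.cos(YAW)]);w=np.array([np.cos(YAW),np.sin(YAW)])
im,d,K,T=load("w6");g=cv2.cvtColor(im,cv2.COLOR_BGR2GRAY)
o=-T[:3,:3].T@T[:3,3];print("cam",o.round(1),"s",o[:2]@s,"w",o[:2]@w)
print(g[254:290,240]);print(g[254:290,315]);print(g[28:52,150]);print(g[28:52,350])
print("depth",[dep(K,T,d,240,v).round(1).tolist() for v in (266,272,280,300,320)],[dep(K,T,d,250,v).round(1).tolist() for v in (36,39,42)])
crop("w6",210,250,350,350,5,"w6c");crop("w6",70,0,270,90,4,"w6d")
im,d,K,T=load("w4");o=-T[:3,:3].T@T[:3,3];print("cam4",o.round(1),"s",o[:2]@s)
E
```

```text
cam [539.3 106.2 190.6] s 20.064362466312218 w 549.2757324720292
[ 63  66  66  66  61  64 127 164 155 157 155 151 153 152 157 162 161 161
 160 162 159 160 158 170 189 199 199 202 204 204 204 201 201 202 201 201]
[ 58  60  63  59  64  59  71 124 155 157 155 154 157 156 159 151 155 154
 157 162 159 158 161 167 179 197 206 203 203 207 206 205 206 206 206 204]
[100  93  95  91  95 100 168 215 209 205 202 199 199 200 190 170 140 125
 120 126 129 124 103  95]
[207 208 208 205 205 228 255 255 255 255 255 255 255 255 255 255 191 119
 128 129 119 160 200 209]
depth [[535.0, 41.2, 66.3], [535.5, 41.4, 71.5], [536.0, 40.5, 75.5], [537.0, 32.8, 76.2], [538.0, 24.4, 76.2]] [[524.9, 124.8, 28.9], [525.2, 123.5, 30.7], [525.3, 122.5, 29.9]]
cam4 [539.6 107.3 356.5] s 21.05645005820182
```

View pics/w6c.png

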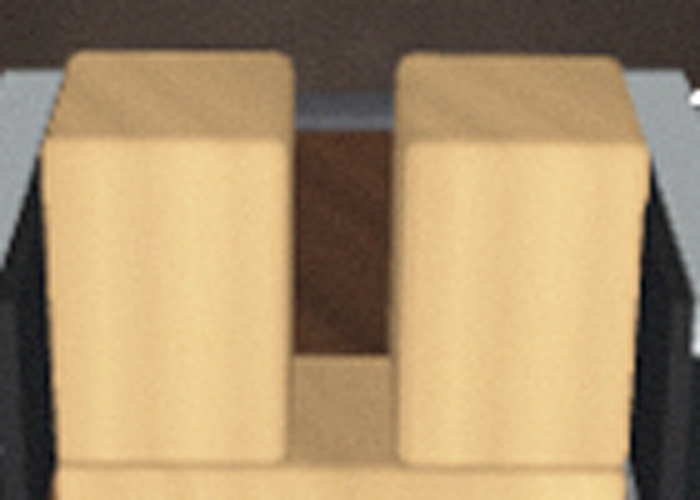

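View pics/w6d.png

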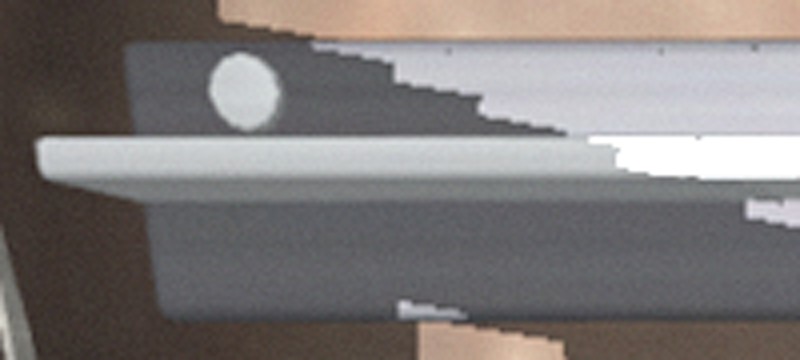

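```bash
python3 - <<'E'
from h import *
s=np.array([-np.sin(YAW),np.cos(YAW)]);w=np.array([np.cos(YAW),np.sin(YAW)])
im,d,K,T=load("w6")
f=lambda u,v,z:(ray(K,T,u,v,z)[:2]@s).round(2)
print("nose top",f(240,277.8,76),f(315,277.8,76),"low",f(240,259.8,60),f(315,260.8,60),"blade",f(150,33.7,30),f(150,43.8,30),f(350,33.2,30),f(350,43.9,30),f(150,44,30))
E
```

```text
nose top -43.17 -43.21 low -43.99 -44.48 blade 41.46 37.75 41.54 37.61 37.67
```

Wrist and top views agree: the gap is 83.1–83.3 mm. I'll pull 60 mm first and then check.

>>> jog_arm:
  series: "0 0 -0.002 0 0 0 -0.4;0 0 -0.005 0 0 0 -0.4;0 0 -0.01 0 0 0 -0.4;0 0 -0.015 0 0 0 -0.4;0 0 -0.02 0 0 0 -0.4;0 0 -0.025 0 0 0 -0.4;0 0 -0.03 0 0 0 -0.4;0 0 -0.035 0 0 0 -0.4;0 0 -0.04 0 0 0 -0.4;0 0 -0.045 0 0 0 -0.4;0 0 -0.05 0 0 0 -0.4;0 0 -0.055 0 0 0 -0.4;0 0 -0.058 0 0 0 -0.4;0 0 -0.06 0 0 0 -0.4;0 0 -0.06 0 0 0 -0.4;0 0 -0.06 0 0 0 -0.4"

```text
t: 9.25
tcp_pos: [542.8, 87.7, 48.3]
tool_rot: [0.94, 1.569, -0.473]
wrist_force: [-0.9, 1.6, 1.1]
gripper_width: 43.5
```

```bash
python3 - <<'E'
from h import *
snap("wrist","w7");snap("scene","s7");snap("top","t7")
go((551.6,30.1,46))
crop("s7",190,150,450,320,3,"s7c");crop("t7",200,135,420,240,3.6,"t7c")
E
```

```text
t 9.4 tcp [542.9  87.3  48.3] F [0.7 1.3 0.9] w 43.3 q [-0.04  0.45  1.76 -0.    0.93 -0.2 ]
R [[0.002, 0.988, 0.156], [-0.001, 0.156, -0.988], [-1.0, 0.002, 0.002]]
shift m [ 0.0024 -0.0003  0.0579] turn deg [-0.07  0.09 -0.1 ]
```

View pics/w7.png

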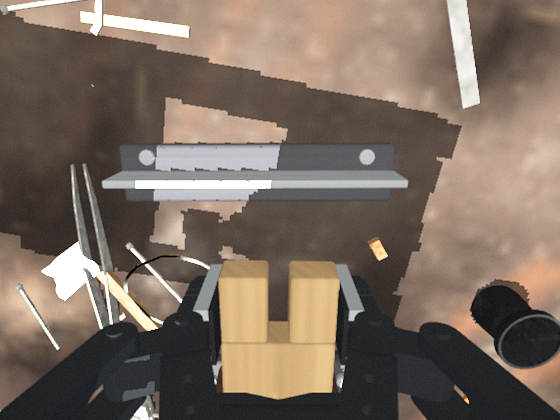

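View pics/s7c.png

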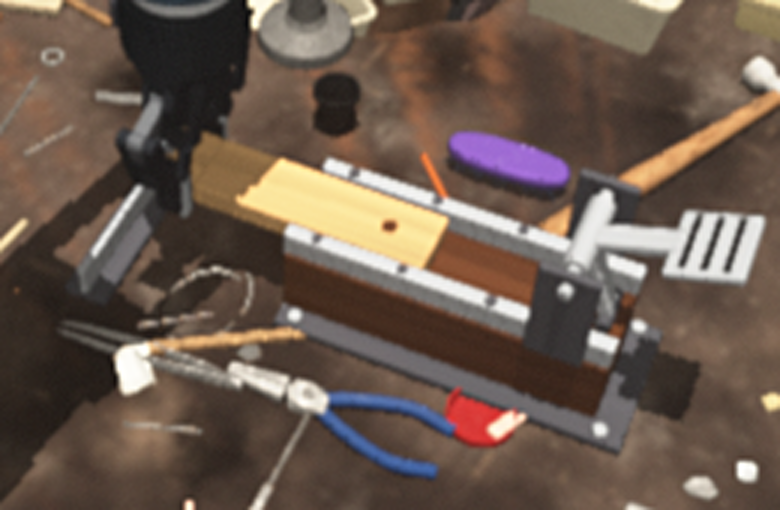

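View pics/t7c.png

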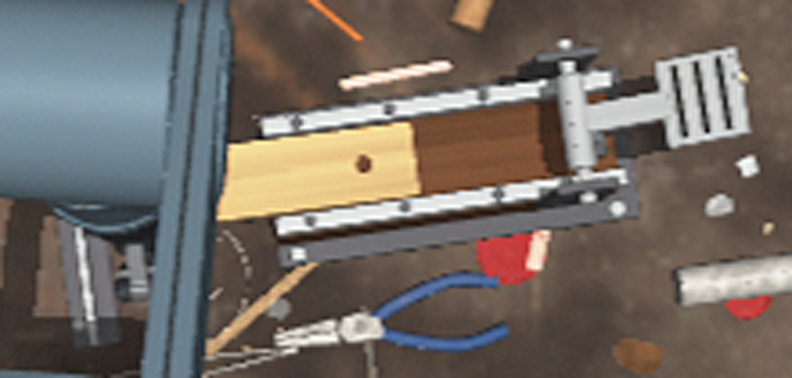

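The pin followed the fingers level. In the wrist view the nose is still at row 262 and the blade is at rows ~170–188. Measuring the remaining gap by both the nose and the tail.

```bash
python3 - <<'E'
from h import *
s=np.array([-np.sin(YAW),np.cos(YAW)]);w=np.array([np.cos(YAW),np.sin(YAW)])
im,d,K,T=load("w7");g=cv2.cvtColor(im,cv2.COLOR_BGR2GRAY)
for u in (240,315): print(g[256:284,u])
for u in (120,160,320,360): print(u,g[164:194,u])
crop("w7",100,135,300,275,4,"w7c")
for n in ("t3","t7"):
    st,r,b=pinrect(n,262,350);tl=b[np.argsort(b@s)[:2]].mean(0);print(n,tl,tl@s,tl@w,r[1],r[2])
E
```

```text
[152 149 155 148 140 144 142 141 142 142 142 144 148 147 146 154 152 152
 149 149 145 158 176 187 188 185 190 190]
[ 81  82  83  84  96 120 141 142 140 143 141 143 147 143 141 141 146 148
 148 154 150 149 168 185 190 193 194 195]
120 [ 67  62  58  63  59  64  52  89 132 151 143 141 142 145 147 144 165 194
 200 201 196 194 196 182 127  55  58  57  55  58]
160 [198 200 198 198 197 174 124 127 148 154 147 147 143 144 145 137 238 255
 255 255 255 255 255 255 247 175 198 198 200 198]
320 [ 91  91  89  90  93  91 115 139 142 143 148 143 144 143 146 148 173 198
 201 192 192 192 189 172 124  93  94  93  96  94]
360 [ 94  94  89  95  96  91 117 139 141 140 140 138 144 145 142 146 177 198
 198 197 191 189 191 167 114  86  89  96  93  92]
t3 [ 572.84357 -100.26164] -189.11971882618775 549.9417069395071 (43.514766693115234, 141.45143127441406) 9.170700073242188
t7 [568.3803  -74.63166] -163.1067390490142 549.5655131850338 (43.62578201293945, 114.9036865234375) 8.465921401977539
```

View pics/w7c.png

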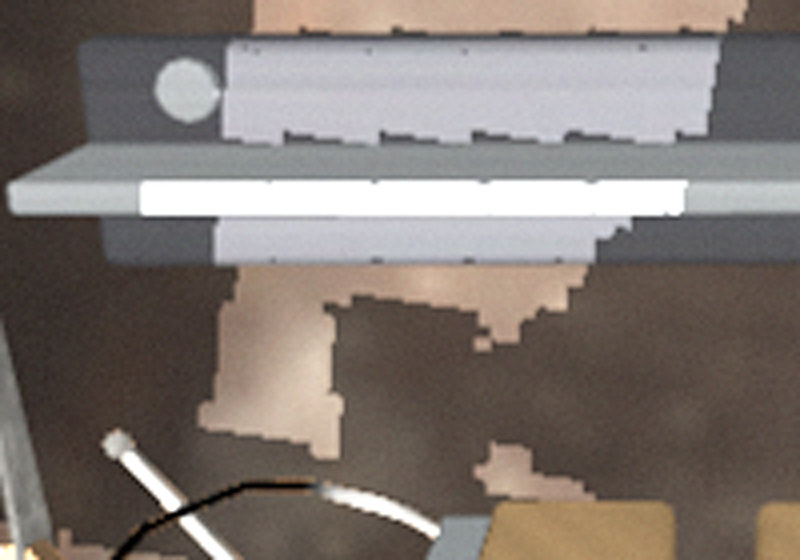

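```bash
python3 - <<'E'
from h import *
s=np.array([-np.sin(YAW),np.cos(YAW)]);w=np.array([np.cos(YAW),np.sin(YAW)])
im,d,K,T=load("w7")
f=lambda u,v,z:(ray(K,T,u,v,z)[:2]@s).round(2)
print("nose top",f(240,277.6,76),f(315,277.6,76),"low",f(240,260.3,60),f(315,260.8,60),"blade",f(120,179.9,30),f(120,187.7,30),f(340,179.9,30),f(340,187.5,30))
o=-T[:3,:3].T@T[:3,3];print("cam s",o[:2]@s, (np.array([542.9,87.3])@s))
im,d,K,T=load("t7");hsv=cv2.cvtColor(im,cv2.COLOR_BGR2HSV)
print(im[178,305:325].tolist())
# tail with subpixel: rows along several
for v in (172,176,180,184): print(v,cv2.cvtColor(im,cv2.COLOR_BGR2GRAY)[v,308:322])
# mouth edge? hidden; rails' mouth end 
E
```

```text
nose top 17.47 17.43 low 16.35 16.09 blade 41.85 38.2 41.71 38.16
cam s 80.4781538267768 0.8170661513705113
[[147, 214, 241], [146, 212, 240], [144, 211, 239], [146, 213, 240], [144, 212, 239], [145, 213, 240], [146, 214, 240], [144, 212, 240], [147, 215, 241], [129, 191, 232], [87, 127, 171], [54, 78, 123], [58, 84, 128], [57, 84, 128], [57, 84, 128], [58, 84, 129], [58, 85, 128], [59, 86, 130], [59, 86, 130], [58, 85, 129]]
172 [217 216 215 216 216 220 166  75  81  82  81  83  82  83]
176 [199 198 198 197 201 205 171 103  89  93  93  96  95  96]
180 [215 215 214 213 212 213 216 169  88  94  95  94  93  95]
184 [203 205 205 206 203 203 205 171 108  94  95  96  98  98]
```

Remaining gap: 23 mm (nose 16.9, blade 40.0). Closing it now.

>>> jog_arm:
  series: "0 0 -0.002 0 0 0 -0.4;0 0 -0.006 0 0 0 -0.4;0 0 -0.01 0 0 0 -0.4;0 0 -0.014 0 0 0 -0.4;0 0 -0.018 0 0 0 -0.4;0 0 -0.021 0 0 0 -0.4;0 0 -0.0225 0 0 0 -0.4;0 0 -0.023 0 0 0 -0.4;0 0 -0.023 0 0 0 -0.4;0 0 -0.023 0 0 0 -0.4;0 0 -0.023 0 0 0 -0.4"

```text
t: 10.32
tcp_pos: [539.2, 110.2, 48.2]
tool_rot: [0.953, 1.569, -0.461]
wrist_force: [-0.0, 0.9, 1.3]
gripper_width: 43.5
```

```bash
python3 - <<'E'
from h import *
snap("wrist","w8");snap("scene","s8");snap("top","t8")
go((551.6,30.1,46))
s=np.array([-np.sin(YAW),np.cos(YAW)])
from station import arm
print("tcp s",arm.read_state()["tcp_pos"][:2]@s if hasattr(arm.read_state()["tcp_pos"],"shape") else np.array(arm.read_state()["tcp_pos"])[:2]@s)
im,d,K,T=load("w8");g=cv2.cvtColor(im,cv2.COLOR_BGR2GRAY)
for u in (240,315): print(g[256:284,u])
for u in (130,180,360,390): print(u,g[205:250,u])
st,r,b=pinrect("t8",240,350);tl=b[np.argsort(b@s)[:2]].mean(0);print("tail",tl@s,r)
crop("s8",190,150,450,320,3,"s8c");crop("w8",100,190,420,300,2.5,"w8c");crop("t8",200,135,420,240,3.6,"t8c")
E
```

```text
t 10.47 tcp [539.2 110.1  48.2] F [0.3 1.5 0.9] w 43.6 q [-0.    0.45  1.76 -0.    0.93 -0.16]
R [[0.002, 0.988, 0.156], [-0.001, 0.156, -0.988], [-1.0, 0.002, 0.001]]
shift m [ 0.0023 -0.0003  0.0809] turn deg [-0.08  0.08 -0.09]
tcp s 23.874153533061516
[121 160 158 144 134 135 135 134 139 134 136 139 138 145 145 146 144 143
 144 146 143 151 177 181 185 185 183 184]
[ 81  77  78  78  88 120 141 134 138 144 141 139 137 133 139 137 143 147
 147 147 142 142 163 183 187 190 191 187]
130 [ 91  88  89  89  87  92  87  82 109 131 142 138 145 143 146 138 141 142
 142 143 140 131 160 187 195 195 186 187 183 151  82  57  55  47  52  54
  53  55  53  59  52  50  49  49  50]
180 [192 192 192 189 190 195 150  78 114 141 142 146 145 142 139 142 140 142
 142 145 141 130 241 255 255 255 255 255 255 140 129 165 165 165 157 136
 134 141 145 142 138 141 143 144 150]
360 [190 189 143  90  89  91  88  97 123 134 135 136 141 139 136 135 136 140
 141 139 139 145 173 189 192 189 185 189 173 116  81  87  91  90  78  80
  86  84  79  80  83  82  82  79  81]
390 [ 79  89  82  82  83  86  80  86 104 124 137 137 135 134 135 134 136 139
 139 144 131 146 179 189 190 188 186 187 169 112  75  76  80  75  79  78
  79  79  74  77  77  78  75  77  76]
tail -140.1122129966842 ((555.8145751953125, 8.082874298095703), (43.710506439208984, 121.34394073486328), 8.307845115661621)
```

View pics/w8c.png

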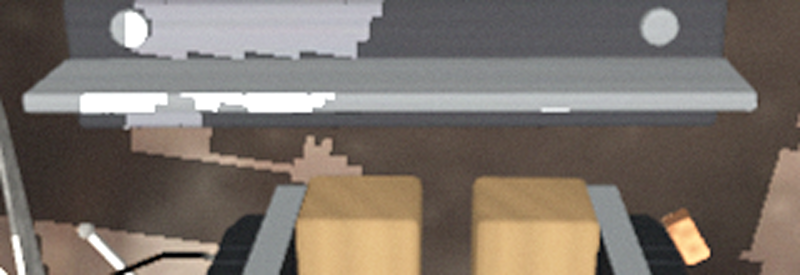

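View pics/s8c.png

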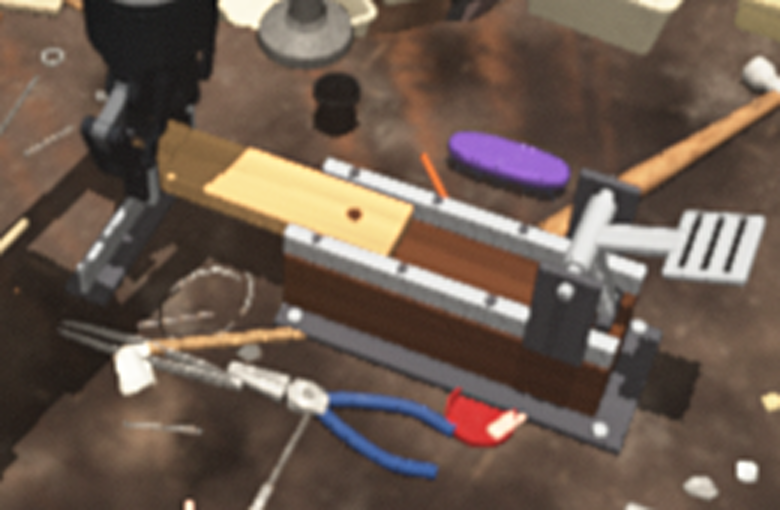

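View pics/t8c.png

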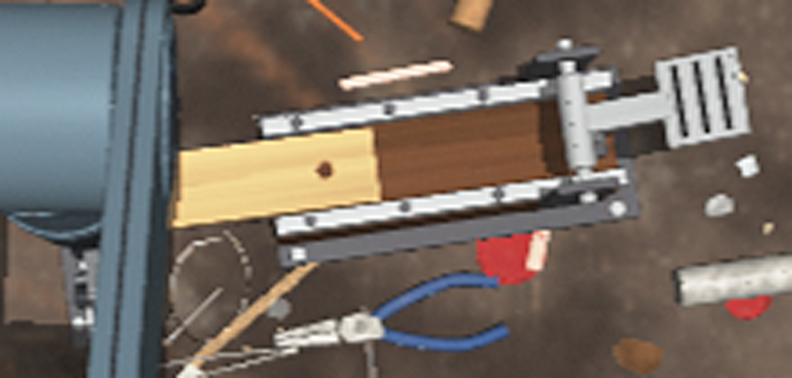

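```bash
python3 - <<'E'
from h import *
s=np.array([-np.sin(YAW),np.cos(YAW)]);w=np.array([np.cos(YAW),np.sin(YAW)])
im,d,K,T=load("w8")
f=lambda u,v,z:(ray(K,T,u,v,z)[:2]@s).round(2)
print("nose top",f(240,277.5,76),f(315,277.6,76),"low",f(315,260.8,60),"blade",f(130,226.8,30),f(130,234.2,30),f(370,226.6,30),f(370,233.7,30))
# level from depth: fit on pin top in wrist and top views
for n,us,vs in [("w8",range(230,325,4),range(345,385,4)),("w8",list(range(226,264,4))+list(range(296,332,4)),range(285,335,4)),("t8",range(252,302,3),range(178,194,2))]:
    im,d,K,T=load(n);P=np.array([dep(K,T,d,u,v) for u in us for v in vs]);P=P[abs(P[:,2]-76)<8]
    A=np.column_stack([P[:,:2]@s,P[:,:2]@w,np.ones(len(P))]);c=np.linalg.lstsq(A,P[:,2],rcond=None)[0];print(n,len(P),"mean z",P[:,2].mean().round(2),"slope deg",np.degrees(c[:2]).round(2))
# axis of pin from hi-res: rails vs pin in t8
st,r,b=pinrect("t8",252,310);print(st,r)
im,d,K,T=load("t8")
hs=cv2.cvtColor(im,cv2.COLOR_BGR2HSV)
L=[];R_=[]
for u in range(254,302,2):
    col=(hs[:,u,1]>70)&(hs[:,u,2]>140)&(hs[:,u,0]>10)&(hs[:,u,0]<30); v=np.nonzero(col[165:205])[0]+165
    L.append(ray(K,T,u,v.min()-.5,76)[:2]);R_.append(ray(K,T,u,v.max()+.5,76)[:2])
for E in (L,R_):
    v=cv2.fitLine(np.array(E,np.float32),cv2.DIST_HUBER,0,.01,.01).ravel();print(np.degrees(np.arctan2(-v[0],v[1]))%180, np.mean(np.array(E)@w))
E
```

```text
nose top 40.34 40.25 low 38.91 blade 41.98 38.22 41.89 38.28
w8 239 mean z 75.58 slope deg [-0.61 -0.21]
w8 244 mean z 75.6 slope deg [ 0.69 -0.01]
t8 135 mean z 76.67 slope deg [-0.21 -0.55]
[ 252  170   54   28 1096] ((556.412353515625, 3.9892578125), (43.710506439208984, 113.06987762451172), 8.307845115661621)
7.795273 572.0789677941966
8.035507 528.3456183460103
```

Nose 39.6 against blade 40.1, so the position is good. The top-view yaw reads slightly off (8° against 9°), so I'll check in-line alignment by the same method on the rails and on earlier pictures.

```bash
python3 - <<'E'
from h import *
w=np.array([np.cos(YAW),np.sin(YAW)]);s=np.array([-np.sin(YAW),np.cos(YAW)])
def edges(n,u0,u1):
    im,d,K,T=load(n);b=im[...,0].astype(float);S=cv2.cvtColor(im,cv2.COLOR_BGR2HSV)[...,1].astype(float)
    L=[];R=[]
    for u in range(u0,u1):
        c=S[:,u]; v0=int(proj(K,T,np.append(s*ray(K,T,u,185,76)[:2].dot(s)+w*549.7,76))[1])
        # gradient of blue-red saturation: walk outward from center
        def cross(dirn):
            v=v0
            prev=None
            y=im[:,u,2].astype(float)-im[:,u,0].astype(float)
            while y[v]>45: v+=dirn
            a,bb=y[v-dirn],y[v]; return v-dirn+dirn*(a-45)/(a-bb)
        L.append(ray(K,T,u,cross(-1),76)[:2]);R.append(ray(K,T,u,cross(1),76)[:2])
    for nm,E in(("far",L),("near",R)):
        E=np.array(E,np.float32);v=cv2.fitLine(E,cv2.DIST_HUBER,0,.01,.01).ravel();print(n,u0,u1,nm,round(float(np.degrees(np.arctan2(-v[0],v[1]))%180),2),"lat",(E@w).mean().round(2),"s",(E@s).mean().round(1))
edges("t0".replace("t0","top0"),290,340);edges("t3",280,310);edges("t6",305,340);edges("t7",280,312);edges("t8",276,302);edges("t8",252,270)
E
python3 - <<'E'
from h import *
crop("t8",245,155,345,210,8,"t8z")
E
```

```text
top0 290 340 far 9.04 lat 572.12 s -165.0
top0 290 340 near 9.12 lat 527.36 s -158.3
t3 280 310 far 9.16 lat 572.04 s -122.6
t3 280 310 near 9.22 lat 527.2 s -116.0
t6 305 340 far 8.61 lat 572.17 s -180.9
t6 305 340 near 8.78 lat 527.41 s -174.1
t7 280 312 far 8.92 lat 572.06 s -124.7
t7 280 312 near 8.95 lat 527.3 s -118.2
t8 276 302 far 8.96 lat 572.0 s -109.9
t8 276 302 near 8.71 lat 527.22 s -103.4
t8 252 270 far 7.79 lat 572.76 s -50.7
t8 252 270 near 8.27 lat 527.65 s -44.4
```

View pics/t8z.png

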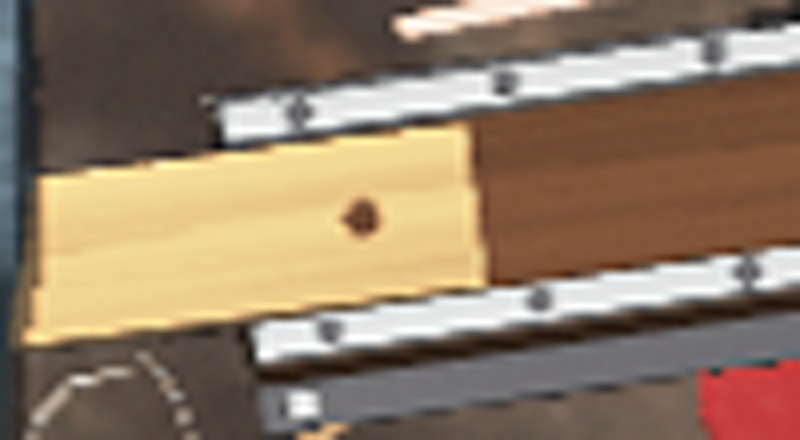

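Pin yaw is within about 0.6° of the rails and its lateral drift is under 1 mm. The nose is within 0.5 mm of the blade's centre plane, and the forces are small. Handing in.

```bash
python3 - <<'E'
from station import arm
import numpy as np
s=arm.read_state();print(s["t"],np.abs(s["joint_velocities"]).max(),s["tcp_pos"],s["wrist_force"],s["gripper_width"])
print(arm.finish_job())
E
```

```text
10.4667 0.002028783937550506 [539.23411842 110.06383441  48.20411103] [0.29318616 1.52293018 0.8991589 ] 43.57918092224155
the job is handed in; nothing more can be done
None
```

I finished the job and handed it in at 10.5 s; no verdict was reported.

**What I did:** I pressed the pedal to its stop, where force jumped from 10 to 21 N over about 1 mm of travel. I then let it spring back up, and the pin nose had moved out about 36 mm. I gripped the nose sides at 50 N and drew the pin out 83 mm along the holder in two pulls. I stopped over the long gauge and am still holding the pin.

**Last checks:**
- **Nose over the blade:** the wrist camera put the nose at 38.9–40.3 mm and the blade centre at 40.1 mm along the slide, so they agree to about 0.5 mm.
- **At rest and carried:** wrist force was under 2 N, joint speeds were about zero, and the opening held at 43.6 mm. The tail lies between the rails.
- **Tools:** I saw no tool moved in the pictures.

**Where checks disagreed:**
- **In line:** the top camera's edge fits put the pin 0.3–1.3° off the rails, best estimate about 0.6°. The tool itself was within 0.1°.
- **Level:** depth slopes scattered by ±0.7° with no consistent tilt, so the pin is level to within that noise.
- **Side position:** the wrist and top cameras differed by about 2 mm sideways before the grasp. I aimed between them, and the grip centred with little side force.

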